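# Open the control unit's access cover

### The arm

A 7-joint arm with a two-finger parallel gripper is mounted at the origin on the work surface. World frame = base frame: x ahead of the robot, y to its left, z up, the work surface at z = 0. Lengths are in m, angles in rad, forces in N, time in s.
With the tool pointing down it reaches from about 0.4 to 0.85 m from the base axis. Payload 4.5 kg.
Tool frame: the origin (TCP) lies midway between the tips of the shut fingers; the grasp point (between the pads) lies 19 mm behind it; z points along the fingers, y is the line along which they close (so a half turn about z gives the same grasp; the last joint's range is limited). The gripper opens to 88 mm and grips with 3 to 60 N. Pads are 18 mm wide; open, the fingers measure 123 mm over their backs; the gripper's body (75 mm by 187 mm) begins 45 mm behind the grasp point.
Start: joints at [1.267, 0.689, -0.195, 1.565, 0.157, 0.902, -0.215], TCP at [0.207, -0.59, 0.239] pointing down, gripper open.
Joint ranges: [-3.01, 3.01], [-0.46, 2.08], [-1.47, 1.51], [0.13, 2.56], [-1, 4.14], [0.04, 2.09], [-2.66, 2.66]. Speed limits (rad/s): [2.57, 2.57, 3.14, 3.14, 3.14, 3.14, 3.14].

### API

Orientations are given as a unit quaternion [w, x, y, z].
In Python, from station import env, cams gives the robot as it stands. The module is installed in compiled form; this text tells all that it offers.
- The arm moves only by the tool step_arm, never from a script. Its argument "motion" is a list of rows, each a list of 6 numbers: the shift along the tool's x, y, z in units of 0.4 m (1.0 is 0.4 m), then the turn, a rotation vector about the tool's x, y, z in units of 180 degrees (1.0 is 180 degrees). In form: [[tx, ty, tz, rx, ry, rz], ...]. A call has 1 to 12 rows; each row is the pose to reach, as a shift and turn from the pose commanded when the call began, along the tool's axes at that moment, turning the shorter way round; what a row does not reach only later rows make up. A row lasts 1/8 s, in which the tool goes at most 62.5 mm and 10.7 degrees, less where a joint would pass 70% of its speed; a pose out of reach is approached as far as the arm can. A call with a number of a shift or a turn outside -1 to 1 is refused whole. A call with a gripper value outside its range is refused whole. "claw" is the gripper's target within -1 to 1 (fully open at 1, half-way at 0, shut at -1), set as the call begins (left out, the last holds). The fingers move at their own pace and stop on an object; "grip_force" is the grip in N (left out, the last holds). Time passes only in rows, so rows that repeat a pose let the fingers close. It gives the time, the measured TCP pose, the force, the opening and the grip force at its end, in the units of the state.
- env.get_state(): the state, without advancing time (a new reading comes with each control period).
- cams.capture(name): name is "scene" or "side" or "wrist"; returns a dict with "frame" (420x560x3 uint8, red, green, blue), "camera_matrix" (3x3 intrinsics, pixels), "k1" (the pictures are not rectified: a ray, as slopes to the right and down, at radius r is drawn at 1 + k1 r^2 times it, then the intrinsics apply), "world_to_cam" (4x4, takes a point from world to camera coordinates). Camera axes: x right, y down, z forward; pixel columns grow to the right and rows downward; lengths in m; the calibration is good to about 2 mm. A picture is of the moment at which its call begins. There is no depth.
- env.finish_job(): hands the job in; it is judged then, once.
The state is a dict: "time_s": time; "joint_positions": joint angles; "joint_velocities": joint speeds; "joint_efforts": joint torques, N m; "eef_pos": TCP position; "eef_rot": TCP orientation; "contact_force": force on the tool from outside, world axes, zero at the start; "ft_torque": the same for the moment, N m; "gripper_width": finger opening in m; "gripper_force": force on a finger pad.
Only numpy, scipy, OpenCV 4.12 (cv2) and the standard library are available. Lean on these libraries where they do the work, as an engineer would, in place of code of your own. Each camera call takes 0.05 s, during which the arm holds its last target. There are 200 camera calls.

### The job

Take the flat-blade screwdriver (the one with the flat-sided handle) from the wooden tool stand and use its blade to turn both slotted fasteners on the engine control unit a quarter turn counter-clockwise, until they stop and lie along the cut-outs in the cover. Stand the screwdriver back in its hole, then lift the cover off by its handle and lay it flat, handle up and wholly on the cardboard sheet, setting it down rather than dropping it. Leave the loose things about the bench where they are: the other tool, the jar, bottle, spool and heat sink, the plug lying on the cardboard and the relay on the unit.

Things in the scene. Friction and masses are not known exactly. Their poses are not given: they have to be found in the camera images.
- ecu: Engine control unit, fixed to the bench: a bare aluminium housing 230 (x) x 140 (y) mm, with four black connector sockets on its -y side (out to y = -94 mm, 36 mm high). Origin: centre of its underside. On its top, at z = 45 mm, the cover lies inside a raised rim (5 mm high, 6 mm wide, about 2 mm clear of the cover all round). x runs along the cover's length, from the near to the far fastener.
- cam_near (a joint): Angle in rad of the oval turn-lock fastener at x = -55 mm, y = 0 of the unit. 0: its long axis lies along the unit's x, across the cut-out, and holds the cover down. It turns counter-clockwise seen from above (increasing) to a stop at 1.6, where its long axis lies along the unit's y, along the cut-out, and the cover passes over it; the cover passes from about 1.3 on. It stays where it is left (friction about 0.06 N m). It starts somewhere between 0 and 0.35.
- cam_far (a joint): The same for the identical fastener at x = +55 mm, y = 0 of the unit.
- cam_near_slot (a point): Top centre of the near fastener, 61 mm above the bench; turns with it. An oval brass head 36 x 18 mm, its top 12 mm above the cover. Its slot runs along its long axis (this point's x), open at both ends, 26 mm long, 5 mm wide, 7.5 mm deep, bevelled at 45 degrees over the top 2.5 mm (mouth 10 mm wide). The driver's blade turns about 0.22 rad in it before it bites. z up: turning axis.
- cam_far_slot (a point): The same point of the far fastener.
- cover: Access cover, loose: a grey painted plate 160 (x) x 100 (y) x 4 mm, 0.16 kg, with two cut-outs 24 (x) x 42 (y) mm centred at x = -55 and +55 mm, through which the fasteners stand. Origin: centre of its underside; z is up out of the handle side.
- cover_grip (a point): Middle of the cover's handle, 18 mm above the cover's underside. The handle is a black bar at the cover's centre, 50 mm long (along the cover's x), 12 mm thick (y), its top 28 mm above the cover's underside; the bar is 10 mm high, on two end posts.
- stand: Wooden tool stand, fixed, 60 (x) x 170 (y) x 62 mm high. Origin: centre of its underside. Two square through-holes, 16 x 16 mm, at y = -45 and +45 mm, x = 0. One holds the flat-blade screwdriver, the other a nut driver; which is which varies. A tool's handle rests with its flat underside on the stand's top, 62 mm high.
- driver_tip (a point): Middle of the blade's end of the flat-blade screwdriver, a loose stubby tool 115 mm long, 0.09 kg. z runs up along the tool from the tip to the handle, x lies along the blade's width. Blade 12 mm wide (x), 2.4 mm thick (y), 16 mm long; then a shaft 8 mm across up to z = 55 mm; then the handle. In the stand the tip is 7 mm above the bench.
- driver_grip (a point): Centre of the same screwdriver's handle, 85 mm above the tip. The handle is a flat-sided black block 34 mm (x) by 22 mm (y) by 60 mm long (55 to 115 mm above the tip); same axes as the tip.
- sheet: Cardboard sheet, fixed flat on the bench, 220 (x) x 170 (y) x 3 mm thick. Origin: centre of its underside. The cover is to lie on it.
- plug: Bystander: a loose black connector plug, about 45 x 22 x 18 mm, lying on the cardboard in the strip along its +y edge (its centre 62 to 70 mm to +y of the sheet's centre, and up to 85 mm either way along x). Origin: centre of its underside.
- relay: Bystander: a loose black relay 18 x 24 x 20 mm lying on the unit's end ledge, at x = about +105 mm of the unit. Origin: centre of its underside.
- nutdriver: Bystander: the nut driver in the stand's other hole, of the same length, with a round handle 28 mm across. Origin: its lower tip, 7 mm above the bench.
- jar: Bystander: amber jar 40 mm across, 70 mm high, beside the stand, 72 to 80 mm to +x of its middle. Origin: centre of its underside.
- heatsink: Bystander: finned aluminium heat sink 36 x 60 x 28 mm high, just beyond the +x edge of the cardboard, its centre 140 to 150 mm from the sheet's. Origin: centre of its underside.
- bottle: Bystander: white bottle 38 mm across, 115 mm high. Origin: centre of its underside.
- spool: Bystander: solder spool 52 mm across, 48 mm high. Origin: centre of its underside.
Things that resemble listed ones, but are neither listed nor needed, are in the scene too. Of the things that look like the stand, take the one that is farthest to the robot's left at the start.

How it is judged:
By the outcome, as a careful person would: the job done as asked, in the order asked, and still so for the second after the job is handed in, with the robot touching nothing.
It also fails if it takes over 72 s, if anything falls off the work surface, if the arm or the gripper's body presses on something with over 40 N, if the wrist force passes 120 N, or if a joint passes its speed limit or range.

## Working session

There is one attempt and no reset: what is moved stays moved. The work goes in short steps, Python scripts to look and compute and a tool call to move; the robot and the scene stay as the last step left them, time stands still between calls to the robot, and variables do not carry over. Pictures are saved under pics/ and viewed, at most 10 in all, crops included, and the job is handed in when it is done.

Besides the shell and the picture viewer there is one more tool, called as name(argument=value, ...) on one line, values as JSON. step_arm: Moves the arm, as the interface text tells. Shifts and turns lie within -1 to 1; 1 stands for 0.4 m of shift or 180 degrees of turn. Its arguments: {"type":"object","properties":{"motion":{"type":"array"},"claw":{"type":"number"},"grip_force":{"type":"number"}},"required":["motion"]}

```bash
mkdir -p pics; cat > h.py <<'E'
import numpy as np, cv2
from scipy.spatial.transform import Rotation as R
from station import env, cams
def cap(n,save=None):
    c=cams.capture(n)
    if save: cv2.imwrite('pics/'+save,c['frame'][:,:,::-1])
    return c
def ray(c,u,v):
    K=c['camera_matrix'];T=c['world_to_cam']
    d=np.array([(u-K[0,2])/K[0,0],(v-K[1,2])/K[1,1]]);s=d.copy()
    for _ in range(20): s=d/(1+c['k1']*(s@s))
    Rm=T[:3,:3];o=-Rm.T@T[:3,3]
    return o,Rm.T@np.r_[s,1]
def onz(c,u,v,z):
    o,d=ray(c,u,v);return o+d*(z-o[2])/d[2]
def proj(c,p):
    q=c['world_to_cam'][:3,:3]@np.asarray(p)+c['world_to_cam'][:3,3]
    s=q[:2]/q[2];s=s*(1+c['k1']*(s@s));K=c['camera_matrix']
    return K[0,0]*s[0]+K[0,2],K[1,1]*s[1]+K[1,2]
def pose():
    s=env.get_state();q=s['eef_rot']
    return np.array(s['eef_pos']),R.from_quat([q[1],q[2],q[3],q[0]])
def rel(p,yaw=None):
    """row to reach world p with tool down, tool y axis at world yaw (mod pi)"""
    P,Q=pose();t=Q.inv().apply(np.asarray(p)-P)/0.4
    if yaw is None: return np.r_[t,0,0,0].round(4)
    best=None
    for a in (yaw,yaw+np.pi):
        y=np.array([np.cos(a),np.sin(a),0]);z=np.array([0,0,-1.]);x=np.cross(y,z)
        r=(Q.inv()*R.from_matrix(np.c_[x,y,z])).as_rotvec()/np.pi
        if best is None or np.linalg.norm(r)<np.linalg.norm(best): best=r
    return np.r_[t,best].round(4)
E
python3 - <<'E'
from h import *
a=cap('scene','s0.png');b=cap('side','d0.png');w=cap('wrist','w0.png')
for c in(a,b,w):print(ray(c,280,210),c['k1'],c['camera_matrix'][0,0])
print(env.get_state())
E
```

```text
(array([ 1.21100899, -0.64935022,  1.10966924]), array([-0.49050087,  0.47589833, -0.73004259])) 0.015188784337351017 476.9410891410554
(array([ 0.39184803, -0.94596991,  0.74077627]), array([ 0.0970724 ,  0.82979186, -0.5495763 ])) -0.004279233435561772 513.8001791524923
(array([ 0.27191605, -0.5672458 ,  0.38500744]), array([-0.24013934, -0.0939463 , -0.96632276])) -0.06529461853868228 338.0109377824113
{'time_s': 0.15, 'joint_positions': array([ 1.26680473,  0.68975949, -0.19450186,  1.56609391,  0.15728332,
        0.90253298, -0.2151126 ]), 'joint_velocities': array([-4.95711442e-04, -2.65938346e-03, -2.48975672e-03, -2.04164309e-03,
       -7.23019176e-05,  7.76480451e-05,  9.85658681e-04]), 'joint_efforts': array([-3.48876660e-03, -5.27858269e+01, -1.26936257e+00, -1.53584361e+01,
       -5.25852840e-02,  3.90886693e-03,  1.08175063e-04]), 'eef_pos': array([ 0.20692082, -0.58923703,  0.23811649]), 'eef_rot': array([-6.81911301e-04,  9.85768940e-01,  1.68104433e-01, -1.74508161e-04]), 'contact_force': array([0.83384788, 0.03806162, 0.60794245]), 'ft_torque': array([-0.03240769, -0.00854447, -0.0347879 ]), 'gripper_force': 0.0, 'gripper_width': 0.08822557457040198}
```

View pics/s0.png

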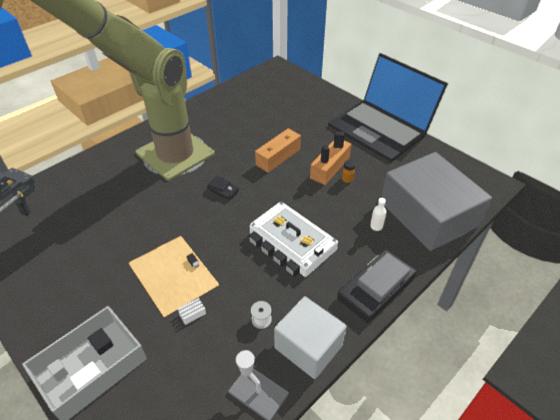

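View pics/d0.png

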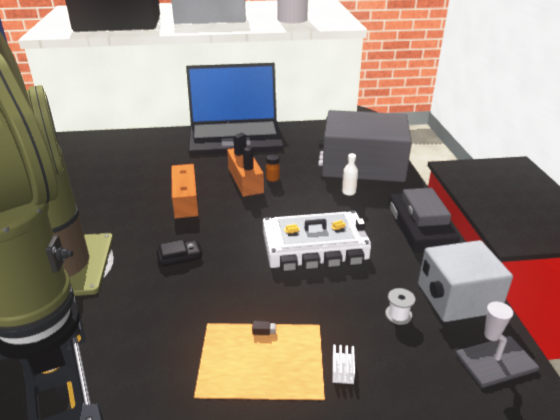

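The scene view shows the ECU around (293,237), the tooled stand at (330,160), an empty look-alike block at (278,150), the cardboard at (174,274) with the plug at (192,261), and the spool at (261,315). The side view agrees: stand at (245,170), ECU at (315,237), sheet at (262,360).

```bash
python3 - <<'E'
from h import *
a=cap('scene');b=cap('side')
pts={'ecu':[(282,203,.05),(337,242,.05),(309,275,.05),(250,232,.05)],'sheet':[(181,237,.003),(218,283,.003),(178,312,.003),(130,265,.003)],
'stands':[(278,142,.062),(330,155,.062),(339,137,.122),(326,150,.122),(349,166,.07)]}
for k,v in pts.items():
    print(k,[onz(a,*p)[:3].round(3).tolist() for p in v])
print('side',[onz(b,*p).round(3).tolist() for p in [(240,136,.122),(248,150,.122),(315,237,.05),(205,325,.003),(321,325,.003),(323,395,.003),(197,393,.003)]])
for n,c,box in(('scene',a,(200,120,400,290)),('side',b,(210,120,380,280))):
    x0,y0,x1,y1=box;cv2.imwrite(f'pics/{n}_z.png',0 if 0 else cv2.resize(c['frame'][y0:y1,x0:x1,::-1],None,fx=3 if n=='side' else 4,fy=3 if n=='side' else 3.4,interpolation=cv2.INTER_CUBIC))
E
```

```text
ecu [[0.482, 0.066, 0.05], [0.703, 0.071, 0.05], [0.726, -0.07, 0.05], [0.501, -0.083, 0.05]]
sheet [[0.339, -0.22, 0.003], [0.546, -0.245, 0.003], [0.544, -0.379, 0.003], [0.322, -0.387, 0.003]]
stands [[0.27, 0.254, 0.062], [0.443, 0.331, 0.062], [0.446, 0.365, 0.122], [0.461, 0.284, 0.122], [0.529, 0.327, 0.07]]
side [[0.433, 0.376, 0.122], [0.45, 0.287, 0.122], [0.58, -0.022, 0.05], [0.33, -0.221, 0.003], [0.555, -0.246, 0.003], [0.529, -0.405, 0.003], [0.318, -0.377, 0.003]]
```

```bash
python3 - <<'E'
from h import *
print(rel([.56,-.02,.28]),rel([.37,.30,.28]),rel([.4,-.3,.29]))
E
```

```text
[ 1.3044 -1.0506 -0.1033  0.      0.      0.    ] [ 1.1215 -1.9629 -0.1026  0.      0.      0.    ] [ 0.695  -0.5228 -0.1287  0.      0.      0.    ]
```

step_arm(motion=[[0.69,-0.52,-0.12,0,0,0],[0.69,-0.52,-0.12,0,0,0],[0.69,-0.52,-0.12,0,0,0],[0.69,-0.52,-0.12,0,0,0],[0.69,-0.52,-0.12,0,0,0],[0.69,-0.52,-0.12,0,0,0]], claw=0.3)

```text
time_s: 1.0
eef_pos: [0.4007, -0.2987, 0.2873]
eef_rot: [-0.0, 0.985, 0.17, 0.001]
contact_force: [-0.3, -1.1, -0.2]
gripper_width: 0.0574
gripper_force: 0.0
```

```bash
python3 - <<'E'
from h import *
cap('wrist','w1.png');print(pose()[0],env.get_state()['time_s'],env.get_state()['gripper_width'],rel([.58,-.02,.28]))
E
```

```text
[ 0.40379593 -0.29480033  0.28790422] 1.05 0.05726874499641366 [ 0.6482 -0.4956  0.0238  0.      0.      0.    ]
```

step_arm(motion=[[0.65,-0.5,0.02,0,0,0],[0.65,-0.5,0.02,0,0,0],[0.65,-0.5,0.02,0,0,0],[0.65,-0.5,0.02,0,0,0],[0.65,-0.5,0.02,0,0,0],[0.65,-0.5,0.02,0,0,0],[0.65,-0.5,0.02,0,0,0]])

```text
time_s: 1.92
eef_pos: [0.5776, -0.0267, 0.2783]
eef_rot: [0.0, 0.986, 0.169, -0.0]
contact_force: [0.0, -0.3, -0.4]
gripper_width: 0.0571
gripper_force: 0.0
```

```bash
python3 - <<'E'
from h import *
cap('wrist','w2.png');print(pose()[0],env.get_state()['time_s'],rel([.42,.32,.28],np.radians(-90)))
import numpy as np
a=cv2.imread('pics/w1.png');b=cv2.imread('pics/w2.png')
E
```

```text
[ 0.57699209 -0.02859674  0.27842975] 1.975 [-8.250e-02 -9.522e-01 -4.700e-03  4.000e-04  4.000e-04  1.072e-01]
```

View pics/w2.png

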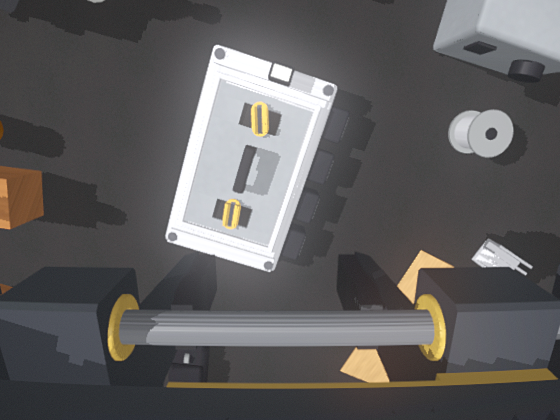

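View pics/w1.png

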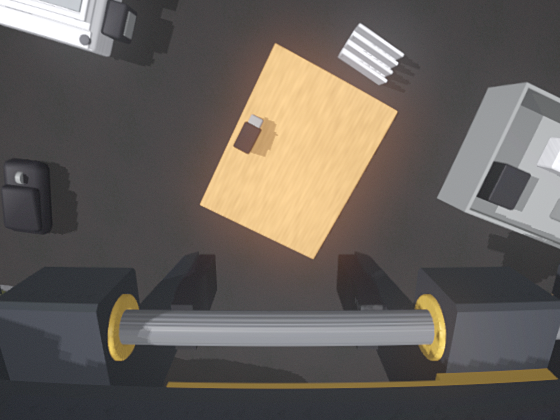

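w2 (wrist, over the ECU) shows the far fastener at (260,119), the near one at (232,214), the handle at (244,169) and the relay at (280,73). w1 shows the cardboard corners at (277,44), (397,112), (313,258) and (202,206), with the plug at (249,136).

```bash
cat >> h.py <<'E'
def brass(c,box):
    x0,y0,x1,y1=box
    hsv=cv2.cvtColor(c['frame'],cv2.COLOR_RGB2HSV)
    m=cv2.inRange(hsv,(15,110,110),(35,255,255));M=np.zeros_like(m);M[y0:y1,x0:x1]=m[y0:y1,x0:x1]
    cs,_=cv2.findContours(M,cv2.RETR_EXTERNAL,cv2.CHAIN_APPROX_NONE);out=[]
    for k in cs:
        if len(k)<20: continue
        out.append(k.reshape(-1,2))
    return out
def oval(c,k,z=.061):
    p=np.array([onz(c,u,v,z)[:2] for u,v in k])
    (cx,cy),s,a=cv2.minAreaRect((p*1e4).astype(np.float32))
    if s[0]<s[1]: a+=90
    return np.r_[cx,cy]/1e4,np.array(s)/1e4,(a+90)%180-90
E
python3 - <<'E'
from h import *
c=cap('wrist')
for k in brass(c,(180,80,310,240)): print(k.mean(0),oval(c,k))
for u,v,z in [(219,46,.05),(335,82,.05),(272,270,.05),(167,241,.05),(250,146,.073),(237,191,.073),(280,73,.065)]: print(onz(c,u,v,z).round(4))
P,Q=pose()
# camera pose at w1: same orientation, shifted
sh=np.array([0.40379593,-0.29480033,0.28790422])-P
d=dict(c);T=c['world_to_cam'].copy();T[:3,3]-=T[:3,:3]@sh;d['world_to_cam']=T
print('sheet')
for u,v in [(277,44),(397,112),(313,258),(202,206)]: print(onz(d,u,v,.003).round(4))
print('plug',onz(d,249,136,.021).round(3))
E
```

```text
[229.45714286 212.37142857] (array([0.53009932, 0.00971363]), array([0.0338433 , 0.01750286]), 8.448492050170898)
[257.46153846 117.5       ] (array([0.63742075, 0.01261707]), array([0.03363089, 0.01700677]), 22.475963592529297)
[0.6925 0.0736 0.05  ]
[ 0.699  -0.0519  0.05  ]
[ 0.4744 -0.0598  0.05  ]
[0.4682 0.0702 0.05  ]
[0.6083 0.0103 0.073 ]
[0.5589 0.0086 0.073 ]
[0.6862 0.0051 0.065 ]
sheet
[ 0.5516 -0.2437  0.003 ]
[ 0.5282 -0.4096  0.003 ]
[ 0.312  -0.3805  0.003 ]
[ 0.3326 -0.2155  0.003 ]
plug [ 0.44  -0.247  0.021]
```

step_arm(motion=[[-0.08,-0.95,0.0,0,0,0.107],[-0.08,-0.95,0.0,0,0,0.107],[-0.08,-0.95,0.0,0,0,0.107],[-0.08,-0.95,0.0,0,0,0.107],[-0.08,-0.95,0.0,0,0,0.107],[-0.08,-0.95,0.0,0,0,0.107],[-0.08,-0.95,0.0,0,0,0.107],[-0.08,-0.95,0.0,0,0,0.107]])

```text
time_s: 3.02
eef_pos: [0.4222, 0.3188, 0.2788]
eef_rot: [0.001, 1.0, -0.0, 0.0]
contact_force: [-0.5, -0.8, 0.6]
gripper_width: 0.0572
gripper_force: 0.0
```

```bash
python3 - <<'E'
from h import *
cap('wrist','w3.png');print(pose()[0],env.get_state()['time_s'])
E
```

```text
[0.42278    0.31798089 0.27876664] 3.075
```

View pics/w3.png

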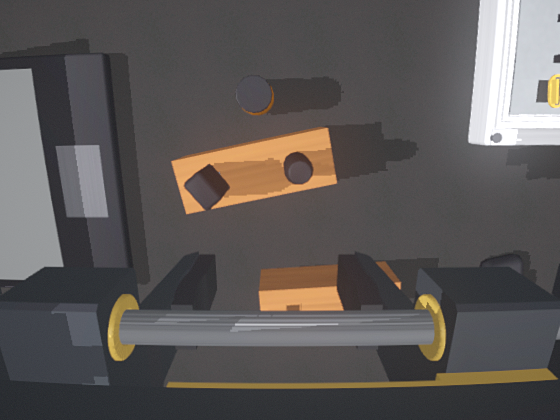

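w3 shows the flat-sided handle at about (207,187) at the stand's +y hole, the nut driver at (298,168) and the jar at (255,95).

```bash
python3 - <<'E'
from h import *
c=cap('wrist');f=c['frame'][155:225,165:255,::-1]
g=np.clip(f.astype(float)*2.2,0,255).astype(np.uint8)
cv2.imwrite('pics/z3.png',cv2.resize(g,None,fx=8,fy=8,interpolation=cv2.INTER_CUBIC))
for u,v in [(173,161),(329,128),(337,183),(185,213)]: print(onz(c,u,v,.062).round(4))
print(onz(c,298,166,.122).round(4))
E
```

```text
[0.4496 0.4282 0.062 ]
[0.4837 0.2615 0.062 ]
[0.4251 0.2506 0.062 ]
[0.3915 0.4193 0.062 ]
[0.4516 0.2974 0.122 ]
```

View pics/z3.png

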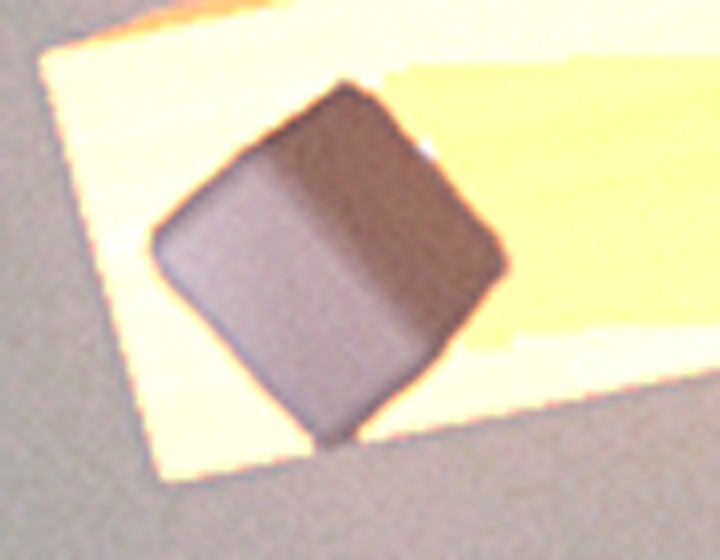

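The light quad is the handle's top, with crop corners (155,240), (265,155), (435,350) and (325,445).

```bash
python3 - <<'E'
from h import *
c=cap('wrist')
q=np.array([(155,240),(265,155),(435,350),(325,445)])/8+[165,155]
p=np.array([onz(c,u,v,.122)[:2] for u,v in q]);m=p.mean(0)
e=[np.linalg.norm(p[i]-p[(i+1)%4]) for i in range(4)]
l=(p[2]-p[1])+(p[3]-p[0]);a=np.degrees(np.arctan2(l[1],l[0]))
S=np.array([[.4496,.4282],[.4837,.2615],[.4251,.2506],[.3915,.4193]]);sc=S.mean(0);ax=(S[0]-S[1]+S[3]-S[2]);ax/=np.linalg.norm(ax)
print(p.round(4),m,e,a,'stand',sc,ax,'holes',sc+.045*ax,sc-.045*ax)
for y in (a+90,a): print(y,rel([m[0],m[1],.18],np.radians(y)),rel([m[0],m[1],.073],np.radians(y)))
P,Q=pose();print(Q.inv().apply([1,0,0]),env.get_state()['joint_positions'])
E
```

```text
[[0.4348 0.401 ]
 [0.4445 0.3877]
 [0.4218 0.3694]
 [0.4105 0.3828]] [0.42790863 0.38518309] [np.float64(0.016457393355600525), np.float64(0.029208742053920066), np.float64(0.01754473361829518), np.float64(0.030394178658403014)] -142.22889072048437 stand [0.437475 0.3399  ] [-0.19785813  0.98023067] holes [0.42857138 0.38401038] [0.44637862 0.29578962]
-52.22889072048437 [ 0.0117 -0.1685  0.2467  0.0005 -0.     -0.2108] [ 1.150e-02 -1.689e-01  5.142e-01  5.000e-04 -0.000e+00 -2.108e-01]
-142.22889072048437 [ 0.0117 -0.1685  0.2467  0.0004 -0.0004  0.2892] [ 1.150e-02 -1.689e-01  5.142e-01  4.000e-04 -4.000e-04  2.892e-01]
[ 9.99995023e-01 -3.09748269e-03  6.00344446e-04] [-0.68621619  0.50855405 -0.07309589  1.80683497  0.05035864  0.8285855
 -2.35805833]
```

step_arm(motion=[[0.012,-0.168,0.247,0,0,-0.211],[0.012,-0.168,0.247,0,0,-0.211],[0.012,-0.168,0.247,0,0,-0.211],[0.012,-0.168,0.247,0,0,-0.211],[0.012,-0.168,0.247,0,0,-0.211],[0.012,-0.168,0.36,0,0,-0.211],[0.012,-0.168,0.45,0,0,-0.211],[0.012,-0.168,0.51,0,0,-0.211],[0.012,-0.168,0.51,0,0,-0.211]])

```text
time_s: 4.3
eef_pos: [0.4261, 0.3861, 0.0734]
eef_rot: [0.001, 0.946, 0.325, -0.001]
contact_force: [-0.0, -1.2, 0.4]
gripper_width: 0.0572
gripper_force: 0.0
```

step_arm(motion=[[0,0,0,0,0,0],[0,0,0,0,0,0],[0,0,0,0,0,0],[0,0,0,0,0,0]], claw=-1, grip_force=40)

```text
time_s: 4.8
eef_pos: [0.4266, 0.3878, 0.0753]
eef_rot: [0.0, 0.945, 0.326, 0.0]
contact_force: [0.7, -1.0, 4.2]
gripper_width: 0.0219
gripper_force: 40.0
```

```bash
python3 - <<'E'
from h import *
import time
for i in range(3):
    s=env.get_state();print(s['eef_pos'],s['eef_rot'],s['contact_force'])
E
```

```text
[0.42662777 0.38783825 0.07527768] [1.32912976e-04 9.45375544e-01 3.25982966e-01 4.10601901e-04] [ 0.66457476 -0.97022207  4.20929636]
[0.42662777 0.38783825 0.07527768] [1.32912976e-04 9.45375544e-01 3.25982966e-01 4.10601901e-04] [ 0.66457476 -0.97022207  4.20929636]
[0.42662777 0.38783825 0.07527768] [1.32912976e-04 9.45375544e-01 3.25982966e-01 4.10601901e-04] [ 0.66457476 -0.97022207  4.20929636]
```

step_arm(motion=[[0,0,-0.1,0,0,0],[0,0,-0.2,0,0,0],[0,0,-0.3,0,0,0],[0,0,-0.3,0,0,0],[0,0,-0.3,0,0,0]])

```text
time_s: 5.42
eef_pos: [0.4257, 0.3874, 0.194]
eef_rot: [0.0, 0.945, 0.326, -0.001]
contact_force: [-0.5, -0.6, -2.0]
gripper_width: 0.0215
gripper_force: 40.0
```

```bash
python3 - <<'E'
from h import *
c=cap('wrist','w4.png');s=env.get_state();print(s['eef_pos'],s['gripper_width'],s['time_s'],s['contact_force'],s['ft_torque'])
for a in (8.4,): print(rel([.53,.01,.2],np.radians(a-90)))
# tip expected pixel
P,Q=pose();t=P+Q.apply([0,0,.066]);print(proj(c,t),proj(c,P))
cs=cap('scene');print(proj(cs,t));cd=cap('side');print(proj(cd,t))
u,v=map(int,proj(cd,t));cv2.imwrite('pics/d4.png',cv2.resize(cd['frame'][v-60:v+30,u-60:u+60,::-1],None,fx=5,fy=5))
E
```

```text
[0.42550564 0.38712601 0.19344728] 0.02200052290172016 5.475 [ 0.03491266 -0.53668685 -0.72095451] [-0.05525215 -0.06593196  0.00584837]
[-3.759e-01  9.033e-01 -1.480e-02  4.000e-04  8.000e-04  1.649e-01]
(np.float64(275.87555091569664), np.float64(227.39049085594485)) (np.float64(275.6114938779187), np.float64(269.77954365983254))
(np.float64(338.74639466024763), np.float64(129.97148887686402))
(np.float64(237.0397452763889), np.float64(132.71290777360252))
```

View pics/w4.png

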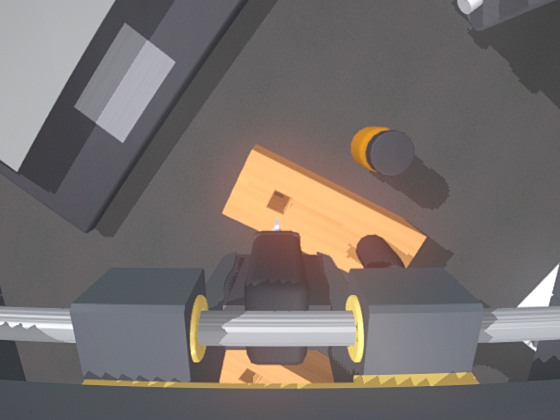

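The driver is held upright, with its tip at (277,229) where expected and the empty hole at (278,202). Next, go over the near fastener.

step_arm(motion=[[-0.376,0.903,-0.015,0,0,0.165],[-0.376,0.903,-0.015,0,0,0.165],[-0.376,0.903,-0.015,0,0,0.165],[-0.376,0.903,-0.015,0,0,0.165],[-0.376,0.903,-0.015,0,0,0.165],[-0.376,0.903,-0.015,0,0,0.165],[-0.376,0.903,-0.015,0,0,0.165],[-0.376,0.903,-0.015,0,0,0.165],[-0.376,0.903,-0.015,0,0,0.165]])

```text
time_s: 6.7
eef_pos: [0.53, 0.0136, 0.2004]
eef_rot: [-0.001, 0.997, 0.075, -0.0]
contact_force: [-0.0, 0.2, -1.3]
gripper_width: 0.0221
gripper_force: 40.0
```

```bash
python3 - <<'E'
from h import *
c=cap('wrist','w5.png');s=env.get_state();print(s['eef_pos'],s['time_s'],pose()[1].as_matrix()[:,1])
for k in brass(c,(150,0,420,245)): print(k.mean(0),oval(c,k))
P,Q=pose();t=P+Q.apply([0,0,.067]);print(proj(c,t))
print(s['joint_positions'])
for u,v in[(230,0)]:pass
E
```

```text
[0.53002987 0.01374027 0.20046912] 6.75 [ 0.14974503 -0.98872347 -0.00152566]
[279.58682635 202.1497006 ] (array([0.52956001, 0.01081575]), array([0.03408816, 0.01754993]), 9.191055297851562)
[296.37614679  72.68807339] (array([0.63642378, 0.01323848]), array([0.03470768, 0.01822177]), 20.797121047973633)
(np.float64(275.1036321327852), np.float64(226.84831117277298))
[ 1.46177599e-03  6.21116848e-01 -1.83293031e-01  1.89183044e+00
  1.74905895e-01  6.44540741e-01 -1.70903701e+00]
```

View pics/w5.png

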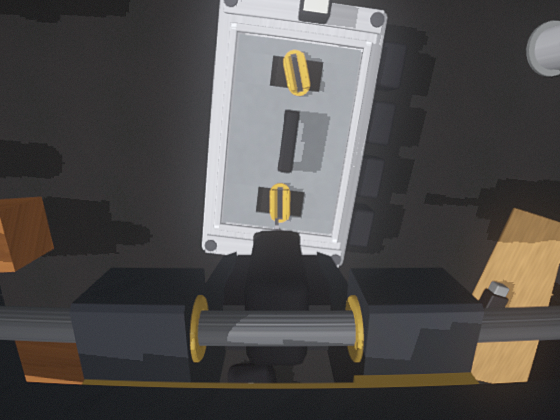

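w5 shows the near fastener at (280,202) and the far one at (297,73), both slots visible and clear of the driver.

step_arm(motion=[[-0.003,0.007,0.08,0,0,-0.003],[-0.003,0.007,0.15,0,0,-0.003],[-0.003,0.007,0.165,0,0,-0.003],[-0.003,0.007,0.18,0,0,-0.003],[-0.003,0.007,0.188,0,0,-0.003],[-0.003,0.007,0.192,0,0,-0.003],[-0.003,0.007,0.192,0,0,-0.003]])

```text
time_s: 7.62
eef_pos: [0.5306, 0.0093, 0.1245]
eef_rot: [-0.001, 0.997, 0.078, 0.001]
contact_force: [-0.3, 3.7, 1.0]
gripper_width: 0.0216
gripper_force: 40.0
```

```bash
python3 - <<'E'
from h import *
c=cap('wrist','w6.png');s=env.get_state();print(s['eef_pos'],s['time_s'],s['contact_force'],s['ft_torque'],pose()[1].as_matrix()[:,0])
E
```

```text
[0.53056962 0.00933642 0.12450367] 7.675 [0.6303326  4.23720773 1.87586334] [ 1.11642427 -0.09640811  0.02320686] [0.98776057 0.15596056 0.00231549]
```

step_arm(motion=[[0,-0.002,0.006,0,0,0],[0,-0.002,0.006,0,0,-0.05],[0,-0.002,0.006,0,0,-0.1],[0,-0.002,0.006,0,0,-0.15],[0,-0.002,0.006,0,0,-0.2],[0,-0.002,0.006,0,0,-0.25],[0,-0.002,0.006,0,0,-0.3],[0,-0.002,0.006,0,0,-0.35],[0,-0.002,0.006,0,0,-0.4],[0,-0.002,0.006,0,0,-0.45],[0,-0.002,0.006,0,0,-0.5],[0,-0.002,0.006,0,0,-0.5]])

```text
time_s: 9.18
eef_pos: [0.5289, 0.011, 0.1216]
eef_rot: [-0.001, 0.649, 0.761, 0.001]
contact_force: [-2.4, 6.1, 5.5]
gripper_width: 0.0216
gripper_force: 40.0
```

```bash
python3 - <<'E'
from h import *
c=cap('wrist','w7.png');s=env.get_state();Q=pose()[1].as_matrix()[:,0];print(s['eef_pos'],s['time_s'],s['contact_force'],s['ft_torque'],np.degrees(np.arctan2(Q[1],Q[0])))
for k in brass(c,(150,0,420,245)): print(k.mean(0),oval(c,k))
E
```

```text
[0.52891497 0.01096299 0.12160623] 9.225 [-2.62795185  6.37110472  4.49693708] [ 1.59464685  0.69028658 -0.04523338] 98.98427662516818
[415.2962963  241.55555556] (array([0.61962334, 0.01806413]), array([0.00677173, 0.00489999]), 8.787784576416016)
[278.00757576 216.8030303 ] (array([0.52690273, 0.02033958]), array([0.02160941, 0.01820845]), 11.233867645263672)
```

View pics/w7.png

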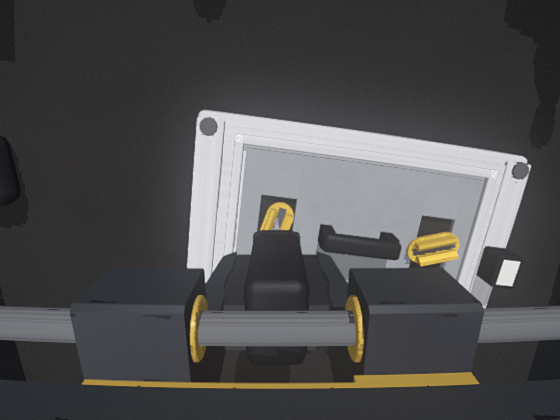

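w7 shows the near fastener, at (278,217), following the blade with a lag, and the far one still at (434,248).

step_arm(motion=[[0,0,0,0,0,-0.03],[0,0,0,0,0,-0.06],[0,0,0,0,0,-0.06]])

```text
time_s: 9.6
eef_pos: [0.5288, 0.011, 0.1216]
eef_rot: [-0.001, 0.575, 0.818, 0.001]
contact_force: [-2.6, 5.5, 4.7]
gripper_width: 0.0215
gripper_force: 40.0
```

```bash
python3 - <<'E'
from h import *
s=env.get_state();Q=pose()[1].as_matrix()[:,0];print(s['eef_pos'],s['time_s'],s['contact_force'],s['ft_torque'],np.degrees(np.arctan2(Q[1],Q[0])))
E
```

```text
[0.52880565 0.01101989 0.1216188 ] 9.6 [-2.63206554  5.52251976  4.65173879] [ 1.67675453  0.78072233 -0.05617432] 109.81782334877057
```

step_arm(motion=[[0,0,0,0,0,-0.02],[0,0,0,0,0,-0.04],[0,0,0,0,0,-0.04]])

```text
time_s: 9.98
eef_pos: [0.5287, 0.011, 0.1216]
eef_rot: [-0.001, 0.523, 0.853, 0.001]
contact_force: [-3.8, 6.0, 5.1]
gripper_width: 0.0219
gripper_force: 40.0
```

```bash
python3 - <<'E'
from h import *
s=env.get_state();Q=pose()[1].as_matrix()[:,0];print(s['eef_pos'],s['time_s'],s['contact_force'],s['ft_torque'],np.degrees(np.arctan2(Q[1],Q[0])))
E
```

```text
[0.52871461 0.01104557 0.12160233] 9.975 [-3.76939689  5.95468981  5.08110491] [ 1.64724128  0.80052718 -0.17984662] 116.99145749116475
```

step_arm(motion=[[0,0,0,0,0,0.05],[0,0,0,0,0,0.09],[0,0,-0.02,0,0,0.09],[0,0,-0.05,0,0,0.09],[0,0,-0.12,0,0,0.09],[0,0,-0.19,0,0,0.09],[0,0,-0.19,0,0,0.09]])

```text
time_s: 10.85
eef_pos: [0.531, 0.0085, 0.1995]
eef_rot: [0.002, 0.638, 0.77, 0.001]
contact_force: [-0.5, -0.7, -1.2]
gripper_width: 0.0218
gripper_force: 40.0
```

```bash
python3 - <<'E'
from h import *
s=env.get_state();print(s['eef_pos'],s['time_s'],s['contact_force'],s['ft_torque'],rel([.638,.0137,.195],np.radians(20.8-90)))
E
```

```text
[0.53101434 0.00845013 0.19949317] 10.85 [-0.4642853  -0.71697636 -1.17796718] [-0.0417144  -0.10411481  0.02850402] [-0.0368  0.2652  0.0124  0.0013 -0.0007  0.444 ]
```

step_arm(motion=[[-0.037,0.265,0.012,0,0,0.444],[-0.037,0.265,0.012,0,0,0.444],[-0.037,0.265,0.012,0,0,0.444],[-0.037,0.265,0.012,0,0,0.444],[-0.037,0.265,0.012,0,0,0.444],[-0.037,0.265,0.012,0,0,0.444],[-0.037,0.265,0.012,0,0,0.444],[-0.037,0.265,0.012,0,0,0.444],[-0.037,0.265,0.012,0,0,0.444],[-0.037,0.265,0.012,0,0,0.444]])

```text
time_s: 12.1
eef_pos: [0.6361, 0.0137, 0.192]
eef_rot: [0.0, 0.983, 0.181, -0.001]
contact_force: [-0.0, 0.5, -1.2]
gripper_width: 0.0219
gripper_force: 40.0
```

```bash
python3 - <<'E'
from h import *
c=cap('wrist','w8.png');s=env.get_state();Q=pose()[1].as_matrix()[:,0];print(s['eef_pos'],s['time_s'],np.degrees(np.arctan2(Q[1],Q[0])))
for k in brass(c,(150,0,420,245)): print(k.mean(0),oval(c,k))
sd=cap('side')
for k in brass(sd,(270,205,370,245)): print(k.mean(0),oval(sd,k))
a=oval(c,brass(c,(150,0,420,245))[0])[0]
print(rel([.638,.0137,.1215]))
E
```

```text
[0.63624114 0.01369436 0.19215773] 12.15 20.865861814477153
[276.82857143 198.93714286] (array([0.63908418, 0.01365069]), array([0.03301731, 0.0169972 ]), 21.41008949279785)
[291.52380952 229.07142857] (array([ 5.28357568e-01, -3.79109192e-04]), array([0.01924408, 0.0404981 ]), -89.74754637479782)
[337.9375 225.    ] (array([0.6368252 , 0.00265501]), array([0.03552287, 0.02910577]), 19.24312400817871)
[0.004  0.0016 0.1771 0.     0.     0.    ]
```

step_arm(motion=[[0.006,0.002,0.08,0,0,-0.003],[0.006,0.002,0.13,0,0,-0.003],[0.006,0.002,0.15,0,0,-0.003],[0.006,0.002,0.165,0,0,-0.003],[0.006,0.002,0.172,0,0,-0.003],[0.006,0.002,0.177,0,0,-0.003],[0.006,0.002,0.177,0,0,-0.003]])

```text
time_s: 13.08
eef_pos: [0.6393, 0.014, 0.1222]
eef_rot: [0.0, 0.983, 0.185, 0.0]
contact_force: [0.5, -0.2, -1.7]
gripper_width: 0.0219
gripper_force: 40.0
```

```bash
python3 - <<'E'
from h import *
s=env.get_state();print(s['eef_pos'],s['time_s'],s['contact_force'],s['ft_torque'])
E
```

```text
[0.63926416 0.01403957 0.12223905] 13.075 [ 0.46061085 -0.20579328 -1.69085692] [-0.00252816 -0.00840019 -0.01089619]
```

step_arm(motion=[[0,0,0,0,0,-0.05],[0,0,0,0,0,-0.1],[0,0,0,0,0,-0.15],[0,0,0,0,0,-0.2],[0,0,0,0,0,-0.25],[0,0,0,0,0,-0.3],[0,0,0,0,0,-0.35],[0,0,0,0,0,-0.4],[0,0,0,0,0,-0.45],[0,0,0,0,0,-0.5],[0,0,0,0,0,-0.525],[0,0,0,0,0,-0.525]])

```text
time_s: 14.58
eef_pos: [0.6386, 0.0147, 0.1223]
eef_rot: [-0.001, 0.532, 0.847, 0.0]
contact_force: [-2.4, 2.0, 1.0]
gripper_width: 0.0219
gripper_force: 40.0
```

```bash
python3 - <<'E'
from h import *
s=env.get_state();Q=pose()[1].as_matrix()[:,0];print(s['eef_pos'],s['time_s'],s['contact_force'],s['ft_torque'],np.degrees(np.arctan2(Q[1],Q[0])))
E
```

```text
[0.63859952 0.01474254 0.12227329] 14.575 [-2.4277567   1.98372105  0.97528383] [ 0.51010579  0.55597083 -0.12234118] 115.77923608168697
```

step_arm(motion=[[0,0,0,0,0,-0.015],[0,0,0,0,0,-0.015],[0,0,0,0,0,0.04],[0,0,0,0,0,0.08],[0,0,-0.02,0,0,0.08],[0,0,-0.07,0,0,0.08],[0,0,-0.17,0,0,0.08],[0,0,-0.21,0,0,0.08],[0,0,-0.21,0,0,0.08]])

```text
time_s: 15.7
eef_pos: [0.64, 0.014, 0.2075]
eef_rot: [0.001, 0.633, 0.774, 0.001]
contact_force: [0.0, -0.1, -0.6]
gripper_width: 0.0214
gripper_force: 40.0
```

```bash
python3 - <<'E'
from h import *
s=env.get_state();print(s['eef_pos'],s['time_s'],s['contact_force'],s['ft_torque'],rel([.4258,.3872,.2],np.radians(-52.1)))
sd=cap('side')
for k in brass(sd,(270,205,370,245)): print(k.mean(0),oval(sd,k))
E
```

```text
[0.63997655 0.01398287 0.20750213] 15.7 [ 0.01060747 -0.10552171 -0.58847362] [-0.03342989 -0.05979833 -0.01616402] [ 1.0207e+00 -3.3990e-01  1.7100e-02  1.0000e-03 -4.0000e-04  3.5300e-01]
[291.52380952 229.07142857] (array([ 5.28357568e-01, -3.79109192e-04]), array([0.01924408, 0.0404981 ]), -89.74754637479782)
[337.77419355 225.16129032] (array([0.63702358, 0.00241836]), array([0.01933397, 0.03961952]), -86.03295660018921)
```

step_arm(motion=[[0.98,-0.34,0.02,0,0,0.353],[0.98,-0.34,0.02,0,0,0.353],[0.98,-0.34,0.02,0,0,0.353],[0.98,-0.34,0.02,0,0,0.353],[0.98,-0.34,0.02,0,0,0.353],[0.98,-0.34,0.02,0,0,0.353],[0.98,-0.34,0.02,0,0,0.353],[0.98,-0.34,0.02,0,0,0.353],[0.98,-0.34,0.02,0,0,0.353],[0.98,-0.34,0.02,0,0,0.353]])

```text
time_s: 17.0
eef_pos: [0.4291, 0.3692, 0.1972]
eef_rot: [0.001, 0.946, 0.323, -0.0]
contact_force: [0.3, 0.3, -1.3]
gripper_width: 0.0213
gripper_force: 40.0
```

```bash
python3 - <<'E'
from h import *
c=cap('wrist','w9.png');s=env.get_state();P,Q=pose();q=Q.as_matrix()[:,0];print(s['eef_pos'],s['time_s'],np.degrees(np.arctan2(q[1],q[0])),rel([.4258,.3872,.16],np.radians(-52.1)))
print(proj(c,P+Q.apply([0,0,.067])))
# w4 hole (278,202)
P4=np.array([.42550564,.38712601,.19344728]);q4=R.from_quat([.945375,.325983,.0,0.])
T=c['world_to_cam'];W=np.eye(4);W[:3,:3]=Q.as_matrix();W[:3,3]=P;H=T@W
W4=np.eye(4);W4[:3,:3]=q4.as_matrix();W4[:3,3]=P4;d=dict(c);d['world_to_cam']=H@np.linalg.inv(W4)
print('hole from w4',onz(d,278,202,.062),'tip ray at .127',onz(d,277,228.5,.127))
f=c['frame'][150:250,230:330,::-1];cv2.imwrite('pics/z9.png',cv2.resize(f,None,fx=6,fy=6,interpolation=cv2.INTER_CUBIC))
E
```

```text
[0.42913296 0.3694227  0.19743574] 17.05 37.73322256375053 [ 0.0207 -0.0404  0.0935  0.0004  0.0003 -0.0009]
(np.float64(275.43978699258815), np.float64(226.44614533678165))
hole from w4 [0.42760858 0.3862387  0.062     ] tip ray at .127 [0.42515839 0.3855387  0.127     ]
```

View pics/z9.png

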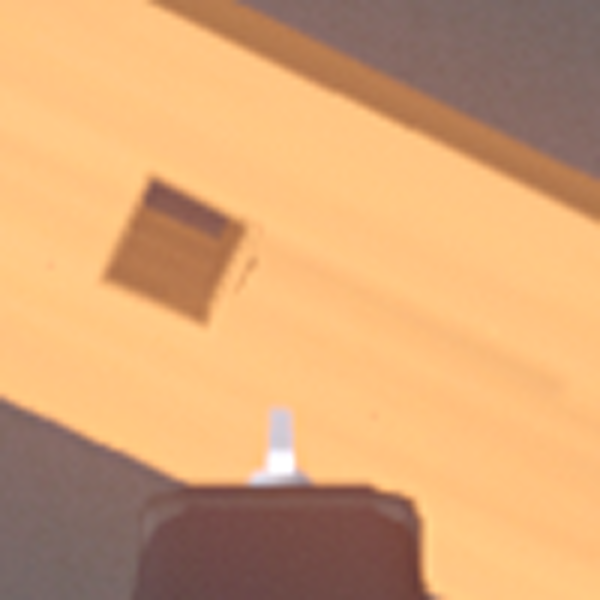

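The hole is centred at (259.5,192) and the blade's near edge ends at (277,218), as predicted for an upright driver.

```bash
python3 - <<'E'
from h import *
c=cap('wrist');P,Q=pose()
h=onz(c,259.5,191.8,.062);print(h)
t=P+Q.apply([.006,0,.067]);print('pred edge',proj(c,t)); to=onz(c,276.8,218,t[2])-t;print('tip off',to)
g=np.array([h[0]-to[0],h[1]-to[1],.16]);print(g,rel(g,np.radians(-52.1)),rel([g[0],g[1],.075]))
E
```

```text
[0.42784565 0.38595622 0.062     ]
pred edge (np.float64(275.2651733755358), np.float64(217.78837364822505))
tip off [ 0.00050447 -0.0008886   0.        ]
[0.42734118 0.38684483 0.16      ] [ 0.0229 -0.0364  0.094   0.0003  0.0002 -0.0009] [ 0.023  -0.0366  0.3065  0.      0.      0.    ]
```

step_arm(motion=[[0.022,-0.037,0.06,0,0,0],[0.022,-0.037,0.09,0,0,0],[0.022,-0.037,0.09,0,0,0],[0.022,-0.037,0.13,0,0,0],[0.022,-0.037,0.18,0,0,0],[0.022,-0.037,0.23,0,0,0],[0.022,-0.037,0.27,0,0,0],[0.022,-0.037,0.295,0,0,0],[0.022,-0.037,0.302,0,0,0],[0.022,-0.037,0.302,0,0,0]])

```text
time_s: 18.35
eef_pos: [0.4261, 0.3886, 0.0773]
eef_rot: [-0.0, 0.946, 0.325, 0.0]
contact_force: [-0.1, -0.4, -1.2]
gripper_width: 0.0214
gripper_force: 40.0
```

```bash
python3 - <<'E'
from h import *
s=env.get_state();print(s['eef_pos'],s['time_s'],s['contact_force'],s['ft_torque'])
E
```

```text
[0.42609225 0.38856029 0.07727926] 18.35 [-0.12610229 -0.41275911 -1.18234256] [-0.02419945  0.02477609  0.0129216 ]
```

Inside the hole with no contact; lower about 2 mm more, then release.

step_arm(motion=[[0,0,0.003,0,0,0],[0,0,0.006,0,0,0],[0,0,0.006,0,0,0]])

```text
time_s: 18.73
eef_pos: [0.4262, 0.3886, 0.0753]
eef_rot: [-0.0, 0.946, 0.325, 0.0]
contact_force: [-1.4, -0.3, 4.3]
gripper_width: 0.0216
gripper_force: 40.0
```

step_arm(motion=[[0,0,0,0,0,0],[0,0,0,0,0,0],[0,0,0,0,0,0]], claw=0.3)

```text
time_s: 19.1
eef_pos: [0.4259, 0.3884, 0.0746]
eef_rot: [0.0, 0.946, 0.325, -0.0]
contact_force: [-0.7, 0.1, 0.0]
gripper_width: 0.0498
gripper_force: 0.0
```

step_arm(motion=[[0,0,-0.05,0,0,0],[0,0,-0.15,0,0,0],[0,0,-0.3,0,0,0],[0,0,-0.4,0,0,0],[0,0,-0.4,0,0,0]])

```text
time_s: 19.73
eef_pos: [0.4272, 0.39, 0.2379]
eef_rot: [-0.002, 0.946, 0.325, 0.003]
contact_force: [0.4, 0.5, -0.4]
gripper_width: 0.0574
gripper_force: 0.0
```

```bash
python3 - <<'E'
from h import *
c=cap('wrist');s=env.get_state();print(s['eef_pos'],s['time_s'],s['gripper_width'])
print(rel([.56,.01,.23],np.radians(91.5)),rel([.56,.01,.23],np.radians(-88.5)))
f=c['frame'][120:260,200:400,::-1];g=np.clip(f.astype(float)*1.6,0,255).astype(np.uint8);cv2.imwrite('pics/z10.png',cv2.resize(g,None,fx=4,fy=4))
print(proj(c,[.4276,.3862,.122]))
E
```

```text
[0.42640022 0.38876504 0.23579476] 19.775 0.05705343803874088
[-3.178e-01  9.525e-01  1.350e-02 -3.000e-04 -8.000e-04  2.021e-01] [-3.178e-01  9.525e-01  1.350e-02 -3.000e-04 -8.000e-04  2.021e-01]
(np.float64(280.0829615678369), np.float64(211.5077541704183))
```

View pics/z10.png

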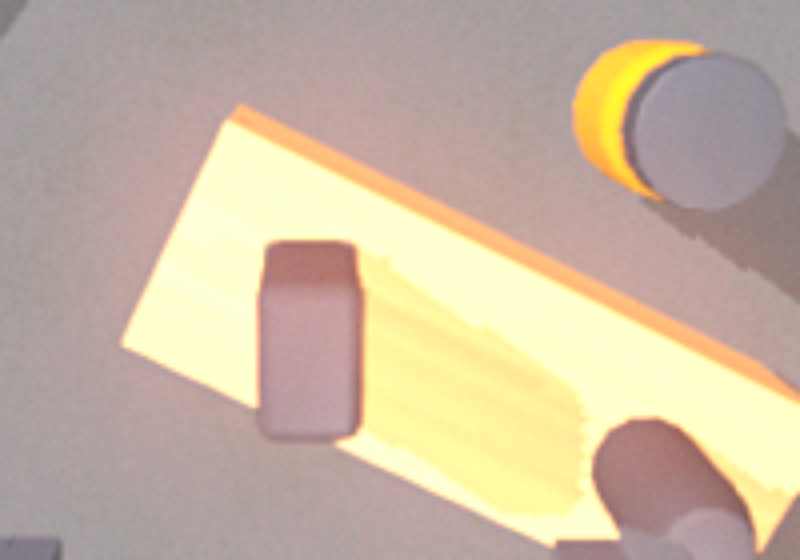

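The driver stands upright in its hole, with its handle in the crop at (310,340), and the jar and nut driver are undisturbed. Next, the cover.

step_arm(motion=[[-0.3,0.96,0.03,0,0,0.202],[-0.3,0.96,0.03,0,0,0.202],[-0.3,0.96,0.03,0,0,0.202],[-0.3,0.96,0.03,0,0,0.202],[-0.3,0.96,0.03,0,0,0.202],[-0.3,0.96,0.03,0,0,0.202],[-0.3,0.96,0.03,0,0,0.202],[-0.3,0.96,0.03,0,0,0.202],[-0.3,0.96,0.03,0,0,0.202]], claw=0)

```text
time_s: 20.9
eef_pos: [0.566, 0.0134, 0.2217]
eef_rot: [-0.001, 1.0, 0.014, -0.001]
contact_force: [0.5, 0.9, -0.6]
gripper_width: 0.0438
gripper_force: 0.0
```

```bash
python3 - <<'E'
from h import *
c=cap('wrist','w11.png');s=env.get_state();print(s['eef_pos'],s['time_s'],s['gripper_width'])
for k in brass(c,(150,0,420,250)): print(k.mean(0),oval(c,k))
g=cv2.cvtColor(c['frame'],cv2.COLOR_RGB2GRAY);m=np.zeros_like(g);m[0:250,150:420]=(g[0:250,150:420]<60)*255
q=np.array(proj(c,[.584,.0105,.073]));print('pred',q)
for k in cv2.findContours(m,cv2.RETR_EXTERNAL,cv2.CHAIN_APPROX_NONE)[0]:
    if cv2.contourArea(k)>100 and np.linalg.norm(k.reshape(-1,2).mean(0)-q)<40: print(cv2.minAreaRect(k),onz(c,*k.reshape(-1,2).mean(0),.07))
print(rel([.584,.0105,.1],np.radians(-88.5)),rel([.584,.0105,.053],np.radians(-88.5)))
E
```

```text
[0.56612248 0.01393447 0.22204874] 20.95 0.04390959756823076
[278.15730337 232.84269663] (array([0.52946465, 0.0102316 ]), array([0.01827199, 0.03467289]), -88.27070081233978)
[278.68041237 116.31958763] (array([0.6374252 , 0.01312271]), array([0.01792365, 0.03436722]), -88.26300275325775)
pred [279.64160824 179.032361  ]
[ 0.045   0.0103  0.305  -0.0004  0.0006  0.0012] [ 4.520e-02  1.040e-02  4.225e-01 -4.000e-04  6.000e-04  1.200e-03]
```

step_arm(motion=[[0.045,0.009,0.15,0,0,0.001],[0.045,0.009,0.3,0,0,0.001],[0.045,0.009,0.37,0,0,0.001],[0.045,0.009,0.405,0,0,0.001],[0.045,0.009,0.42,0,0,0.001],[0.045,0.009,0.42,0,0,0.001],[0.045,0.009,0.42,0,0,0.001]])

```text
time_s: 21.82
eef_pos: [0.586, 0.0087, 0.0559]
eef_rot: [-0.0, 1.0, 0.012, 0.001]
contact_force: [0.8, 0.3, -0.7]
gripper_width: 0.0439
gripper_force: 0.0
```

step_arm(motion=[[0,0,0,0,0,0],[0,0,0,0,0,0],[0,0,0,0,0,0],[0,0,0,0,0,0]], claw=-1, grip_force=40)

```text
time_s: 22.32
eef_pos: [0.5853, 0.0102, 0.0549]
eef_rot: [-0.001, 1.0, 0.012, 0.0]
contact_force: [-1.3, 3.2, 2.1]
gripper_width: 0.0116
gripper_force: 40.0
```

step_arm(motion=[[0,0,-0.02,0,0,0],[0,0,-0.05,0,0,0],[0,0,-0.12,0,0,0],[0,0,-0.22,0,0,0],[0,0,-0.3,0,0,0],[0,0,-0.3,0,0,0]])

```text
time_s: 23.08
eef_pos: [0.587, 0.0076, 0.1777]
eef_rot: [0.0, 1.0, 0.011, 0.003]
contact_force: [0.0, 0.4, -2.0]
gripper_width: 0.0114
gripper_force: 40.0
```

```bash
python3 - <<'E'
from h import *
c=cap('wrist','w12.png');s=env.get_state();print(s['eef_pos'],s['time_s'],s['gripper_width'],s['contact_force'],s['ft_torque'],s['joint_positions'])
print(rel([.428,-.337,.15],np.radians(-97.3)),rel([.428,-.337,.02],np.radians(-97.3)))
E
```

```text
[0.58567706 0.00756836 0.17589905] 23.125 0.011058359386871624 [-0.25860076 -0.45472131 -1.88374995] [ 0.01419477  0.01932162 -0.00941012] [ 0.03345808  0.7197294  -0.21639164  1.75073714  0.2253095   0.69311583
 -1.85289479]
[-4.136e-01  8.523e-01  6.460e-02  3.000e-04 -8.000e-04  4.770e-02] [-4.144e-01  8.520e-01  3.896e-01  3.000e-04 -8.000e-04  4.770e-02]
```

step_arm(motion=[[-0.04,0.08,0.01,0,0,0.005],[-0.09,0.19,0.02,0,0,0.011],[-0.15,0.3,0.03,0,0,0.018],[-0.2,0.41,0.04,0,0,0.024],[-0.25,0.52,0.05,0,0,0.03],[-0.3,0.63,0.06,0,0,0.036],[-0.36,0.74,0.06,0,0,0.042],[-0.4,0.82,0.06,0,0,0.048],[-0.414,0.852,0.06,0,0,0.048],[-0.414,0.852,0.06,0,0,0.048],[-0.414,0.852,0.06,0,0,0.048]])

```text
time_s: 24.5
eef_pos: [0.4288, -0.3339, 0.1505]
eef_rot: [-0.001, 0.998, -0.062, 0.0]
contact_force: [0.4, 0.2, -1.2]
gripper_width: 0.0114
gripper_force: 40.0
```

```bash
python3 - <<'E'
from h import *
c=cap('wrist','w13.png');sd=cap('side');sc=cap('scene');s=env.get_state();P,Q=pose();print(P,s['time_s'],s['gripper_width'],s['ft_torque'],Q.as_matrix()[:,1])
print(rel([.428,-.337,.02],np.radians(-97.3)))
# orange cardboard mask (side view): visible area outline & plug
for n,cc in (('wrist',c),('side',sd),('scene',sc)):
    hsv=cv2.cvtColor(cc['frame'],cv2.COLOR_RGB2HSV);m=cv2.inRange(hsv,(8,80,110),(24,255,255))
    ks=cv2.findContours(m,cv2.RETR_EXTERNAL,cv2.CHAIN_APPROX_NONE)[0]
    for k in ks:
        if cv2.contourArea(k)>700:
            a=cv2.approxPolyDP(k,4,True).reshape(-1,2);w=[onz(cc,*p,.003)[:2].round(3).tolist() for p in a];print(n,w)
E
```

```text
[ 0.42865511 -0.33449225  0.15076827] 24.65 0.011468518184149318 [ 0.06192198 -0.00489431 -0.04958895] [-1.23947724e-01 -9.92288484e-01 -7.25864684e-04]
[-1.000e-03  6.700e-03  3.269e-01 -2.000e-04 -1.000e-04  1.000e-03]
wrist [[0.199, -0.503], [0.216, -0.494], [0.231, -0.368], [0.222, -0.365], [0.257, -0.078], [0.252, -0.067], [0.225, -0.285]]
wrist [[0.493, -0.303], [0.449, -0.297], [0.439, -0.375], [0.484, -0.379]]
wrist [[0.528, -0.413], [0.548, -0.245], [0.375, -0.223], [0.374, -0.228], [0.418, -0.23], [0.525, -0.248], [0.506, -0.411]]
side [[0.551, -0.243], [0.532, -0.241], [0.526, -0.267], [0.33, -0.237], [0.311, -0.383], [0.527, -0.415]]
side [[0.287, 0.456], [0.224, 0.443], [0.251, 0.166], [0.307, 0.169]]
side [[1.302, 1.118], [1.266, 1.059], [1.285, 1.12], [1.182, 1.131], [1.15, 1.06], [1.165, 1.12], [0.975, 1.129], [0.922, 0.947], [0.963, 1.044], [1.016, 1.038], [1.04, 1.096], [1.045, 1.023], [0.969, 1.02], [0.95, 0.933], [0.898, 0.865], [0.992, 0.786], [1.006, 0.833], [0.953, 0.839], [0.977, 0.898], [1.027, 0.851], [0.999, 0.785], [1.031, 0.84], [1.103, 0.832], [1.098, 0.
[... 546 characters left out ...]
0.317, -0.35], [0.312, -0.387], [0.531, -0.414], [0.552, -0.249]]
scene [[0.399, 0.491], [0.379, 0.487], [0.397, 0.432], [0.351, 0.458], [0.416, 0.357], [0.408, 0.334], [0.367, 0.369], [0.382, 0.307], [0.432, 0.248], [0.487, 0.263], [0.454, 0.426]]
scene [[0.241, 0.397], [0.181, 0.388], [0.191, 0.22], [0.255, 0.162], [0.31, 0.167], [0.299, 0.331]]
scene [[-0.755, 0.021], [-0.758, -0.098], [-0.61, -0.149], [-0.614, -0.375], [-0.42, -0.455], [-0.295, -0.469], [-0.292, -0.218], [-0.238, -0.219], [-0.241, -0.157]]
scene [[-1.218, 0.567], [-0.894, 0.485], [-0.885, 0.837]]
scene [[-1.693, 0.072], [-1.434, 0.051], [-1.021, -0.056], [-0.996, -0.217], [-0.893, -0.26], [-0.893, 0.064], [-1.46, 0.315]]
```

step_arm(motion=[[-0.001,0.008,0.1,0,0,0.001],[-0.001,0.008,0.2,0,0,0.001],[-0.001,0.008,0.27,0,0,0.001],[-0.001,0.008,0.31,0,0,0.001],[-0.001,0.008,0.325,0,0,0.001],[-0.001,0.008,0.333,0,0,0.001],[-0.001,0.008,0.337,0,0,0.001],[-0.001,0.008,0.337,0,0,0.001]])

```text
time_s: 25.65
eef_pos: [0.4272, -0.3395, 0.0165]
eef_rot: [0.0, 0.998, -0.065, 0.0]
contact_force: [-0.6, -0.7, -0.8]
gripper_width: 0.0112
gripper_force: 40.0
```

step_arm(motion=[[0,0,0.003,0,0,0],[0,0,0.006,0,0,0],[0,0,0.006,0,0,0]])

```text
time_s: 26.02
eef_pos: [0.4268, -0.3392, 0.0135]
eef_rot: [0.0, 0.998, -0.065, -0.0]
contact_force: [0.2, -0.7, -0.5]
gripper_width: 0.0119
gripper_force: 40.0
```

step_arm(motion=[[0,0,0.003,0,0,0],[0,0,0.006,0,0,0],[0,0,0.006,0,0,0]])

```text
time_s: 26.4
eef_pos: [0.4269, -0.3393, 0.0128]
eef_rot: [0.0, 0.998, -0.065, 0.0]
contact_force: [-1.7, 1.9, 15.8]
gripper_width: 0.0115
gripper_force: 40.0
```

step_arm(motion=[[0,0,-0.003,0,0,0],[0,0,-0.003,0,0,0]])

```text
time_s: 26.65
eef_pos: [0.4269, -0.3393, 0.0129]
eef_rot: [0.0, 0.998, -0.065, 0.0]
contact_force: [-0.8, 2.2, 8.6]
gripper_width: 0.0114
gripper_force: 40.0
```

step_arm(motion=[[0,0,0,0,0,0],[0,0,0,0,0,0],[0,0,0,0,0,0],[0,0,0,0,0,0]], claw=-0.2)

```text
time_s: 27.15
eef_pos: [0.4269, -0.3392, 0.0122]
eef_rot: [-0.0, 0.998, -0.065, -0.0]
contact_force: [0.1, -0.4, -1.1]
gripper_width: 0.0348
gripper_force: 0.0
```

step_arm(motion=[[0,0,-0.03,0,0,0],[0,0,-0.1,0,0,0],[0,0,-0.22,0,0,0],[0,0,-0.36,0,0,0],[-0.2,0,-0.5,0,0,0],[-0.2,0,-0.55,0,0,0],[-0.2,0,-0.55,0,0,0]])

```text
time_s: 28.02
eef_pos: [0.3463, -0.3298, 0.2354]
eef_rot: [0.002, 0.998, -0.066, 0.001]
contact_force: [0.5, -0.7, -0.8]
gripper_width: 0.0356
gripper_force: 0.0
```

```bash
python3 - <<'E'
from h import *
c=cap('wrist','w14.png');sd=cap('side');s=env.get_state();print(s['eef_pos'],s['time_s'],s['gripper_width'])
def quad(m,cc,z,mn):
    for k in cv2.findContours(m,cv2.RETR_EXTERNAL,cv2.CHAIN_APPROX_NONE)[0]:
        if cv2.contourArea(k)>mn:
            a=cv2.approxPolyDP(k,4,True).reshape(-1,2);print(a.tolist()[:8],[onz(cc,*p,z)[:2].round(3).tolist() for p in a][:8])
for cc in(c,sd):
    hsv=cv2.cvtColor(cc['frame'],cv2.COLOR_RGB2HSV);q=[proj(cc,p) for p in ([.311,-.384,.003],[.529,-.413,.003],[.551,-.243,.003],[.332,-.216,.003])]
    R0=np.zeros(hsv.shape[:2],np.uint8);cv2.fillPoly(R0,[np.int32(q)],255)
    m=cv2.inRange(hsv,(0,0,60),(180,70,255))&R0;print('grey');quad(m,cc,.007,300)
    d=cv2.inRange(hsv,(0,0,0),(180,255,55))&R0;print('dark');quad(d,cc,.02,60)
E
```

```text
[ 0.34798359 -0.32905664  0.23292846] 28.125 0.03523678352847118
grey
[[180, 86], [179, 128], [196, 128], [196, 89]] [[0.464, -0.244], [0.421, -0.235], [0.419, -0.253], [0.458, -0.261]]
[[323, 31], [225, 31], [230, 185], [319, 185]] [[0.497, -0.4], [0.51, -0.3], [0.352, -0.279], [0.338, -0.379]]
dark
grey
[[218, 346], [212, 391], [305, 392], [304, 347]] [[0.355, -0.281], [0.343, -0.379], [0.499, -0.399], [0.513, -0.301]]
dark
```

```bash
python3 -c "
from h import *
print(env.finish_job())"
```

```text
the job is handed in; nothing more can be done
None
```

I turned both fasteners to their stops, stood the screwdriver back in its hole and laid the cover on the cardboard about 8 mm inside the nearest edge, then handed the job in at about 28 s; I viewed 11 pictures in all, one over the limit of 10.

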